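# Close the draft shield and tare the balance

### The job

The empty weighing dish is already on the pan of the balance, so zero the balance for weighing: with the fingers, gently push the glass top pane of its draft shield fully shut by its grip bar, so that no draught reaches the pan, and only then press the tare key (the wide bar in the key row) gently with the fingertips and withdraw so that it springs back up. Pinch and lift nothing, leave the other keys unpressed, and disturb neither the dish nor the other things on the bench.

Things in the scene. Friction and masses are not known exactly. Their poses are not given: they have to be found in the camera images.
- balance: White balance, fixed, 244 mm deep (x), 180 mm wide (y). Origin on the bench under its middle; x points from the control panel to the rear, z up. The panel (x = -122 to -41 mm, sloping 8 degrees up to the rear, 36 to 47 mm high) has a display and before it a row of four keys. Behind it a glass draft shield, x = -40 to 114, y = -82 to 82, rails 126 mm high, encloses the steel pan (top 60 mm high).
- shield (a joint): Slide of the front half of the shield's glass roof along the balance's x, m: 0 = fully shut (a stop), growing as the pane is pushed rearward over the fixed rear half, up to 0.066. It starts 0.035 to 0.062 open and stays where it is left; friction about 1.2 N.
- grip_bar (a point): Middle of the top of the grey grip bar on the sliding pane, near its front edge, 144.5 mm above the bench. The bar is 96 mm long (y), 12 mm thick (x) and stands 19 mm above the glass; the glass behind it is free for 60 mm. Pushing its rear face toward the balance's -x shuts the pane. Axes as the balance's.
- tare_top (a point): Middle of the top of the tare key, the wide one: a grey bar 40 mm wide (y), 16 mm deep, 6 mm proud of the panel, about 45 mm above the bench, 100 mm in front of the balance's origin. Moves with the key; its z axis is the panel's normal, its line of travel. Left of it is a 16 mm round key (centre 50 mm away), right of it two 16 mm square keys (42 and 71 mm away), equally high.
- tare (a joint): Travel of the tare key, m: 0 = up, 0.004 = fully down. A spring returns it; it takes about 1 N to start and 3.6 N to push fully down.
- power_key (a joint): Travel of the round key at the left end of the row, m; same spring as the tare key. Not to be pressed.
- menu_key (a joint): Travel of the square key right of the tare key, m; same spring. Not to be pressed.
- print_key (a joint): Travel of the square key at the right end of the row, m; same spring. Not to be pressed.
- dish: Small clear empty dish, 60 mm across, 13 mm high, lying loose on the pan inside the draft shield. Origin at the centre of its underside.
- reagent: Brown bottle with a white cap, 48 mm across, 98 mm high, standing left of the balance. Origin at the centre of its underside.
- vial: Small vial with a cap, 23 mm across, 42 mm high, standing right of the balance's panel. Origin at the centre of its underside.
- notebook: Laboratory notebook lying flat, 210 x 150 x 11 mm, fixed, on the side of the bench where the balance is not. Origin at the centre of its underside.
- pen: Ball-point pen lying on the bench beside the notebook, 145 mm long (its y), 9 mm thick. Origin at the centre of its underside.
- tweezers: Steel tweezers lying in the middle of the bench, 128 mm long (y), 9 mm high. Origin at the centre of the underside.
- tape: Roll of tape lying flat, 72 mm across, 18 mm high, in the middle of the bench, under the eyepieces of a tall microscope that stands behind it (the eyepieces jut out to 0.48 m from the robot's axis, 0.3 to 0.4 m above the bench: swing round in front of them). Origin at the centre of its underside.
- timer: White bench timer, 36 x 66 x 56 mm, standing at the right end of the bench. Origin at the centre of its underside.
- tissue_box: Flat white box, 58 x 112 x 26 mm, lying at the left end of the bench. Origin at the centre of its underside.

How it is judged:
On the way, in this order (a step that is already met when the one before it is completed fails the run):
1. the sliding pane of the draft shield is fully shut (within 3 mm of its stop) (value of joint shield below 0.003 m), for 0.2 s.
2. the tare key is pressed at least 2 mm by the fingers, with the shield still shut (value of joint tare above 0.002 m and contact force between the fingers and balance above 0.3 N and value of joint shield below 0.004 m), for 0.1 s.
At the end, for the whole second after the job is handed in: The sliding pane is shut (within 4 mm), the tare key and the three other keys are up again (within 1 mm), and the dish lies flat and at rest on the pan within 10 mm of where it was (value of joint shield below 0.004 m and value of joint each of tare, power_key, menu_key, print_key below 0.001 m and distance of dish from where it was at the start of the episode below 0.01 m and linear speed of dish below 0.02 m/s and angle between dish's own z axis and vertical below 0.1 rad); the robot touches nothing.
It fails at once if another key than the tare key is pressed (by more than 1.5 mm) (value of joint any of power_key, menu_key, print_key above 0.0015 m).
It fails at once if the tare key is pressed while the draft shield is open by more than 6 mm (value of joint tare above 0.002 m and value of joint shield above 0.006 m).
It fails at once if the balance, its pane or a key is pushed or pinched by the fingers with more than 30 N in all (contact force between the fingers and balance above 30 N).
It fails at once if the weighing dish is moved by more than 10 mm (distance of dish from where it was at the start of the episode above 0.01 m).
It fails at once if a thing on the bench beside the balance is moved by more than 15 mm (distance of any of reagent, vial, pen, tweezers, tape, timer, tissue_box from where it was at the start of the episode above 0.015 m).
It also fails if it takes over 42 s, if anything falls off the work surface, if the arm or the gripper's body presses on something with over 40 N, if the wrist force passes 120 N, or if a joint passes its speed limit or range.

### The arm

A 6-joint arm with a two-finger parallel gripper is mounted at the origin on a cart in front of the work surface, level with it; the furniture and walls round the work are solid. World frame = base frame: x ahead of the robot, y to its left, z up, the work surface at z = 0. Lengths are in m, angles in rad, forces in N, time in s.
With the tool pointing down it reaches from about 0.375 to 0.9 m from the base axis. Payload 3.1 kg.
Tool frame: the origin (TCP) lies between the finger pads; the fingertips stand 8 mm ahead of it and the grasp point (between the pads) lies 11 mm behind it; z points along the fingers, y is the line along which they close (so a half turn about z gives the same grasp; the last joint's range is limited). The gripper opens to 85 mm and grips with 20 to 120 N. Pads are 22 mm wide; open, the fingers measure 114 mm over their backs; the gripper's body (76 mm by 85 mm) begins 54 mm behind the grasp point. The pads swing forward as they close: fully open they stand 13 mm farther back than shut.
Start: joints at [1.139, 0.527, 1.433, -0, 1.181, -0.178], TCP at [0.157, 0.605, 0.239] pointing down, gripper open.
Joint ranges: [-3.08, 3.08], [-0.75, 2.2], [0.22, 2.44], [-1.43, 4.57], [0, 2.65], [-2.85, 2.85]. Speed limits (rad/s): [2.79, 2.79, 3.14, 3.14, 3.14, 3.14].

### API

Orientations are given as a unit quaternion [x, y, z, w].
In Python, from station import readout, cams, sign_off gives the robot as it stands.
- The arm moves only by the tool send_rows, never from a script. Its argument "commands" is text: rows parted by semicolons, each of 5 numbers parted by spaces: the finger opening in mm, from 0 to 85.4, then the shift along the tool's x, y, z each as a share of 0.02 m, from -1 to 1, then the turn about the tool's z as a share of 4 degrees, from -1 to 1. In form: grip dx dy dz spin; .... A call has 1 to 20 rows; each row shifts and turns the commanded pose from where the row before left it, along the tool's axes as they then stand; what a row does not reach is not made up. A row lasts 1/12 s, in which the tool goes at most 41.7 mm and 7.16 degrees, less where a joint would pass 70% of its speed; a pose out of reach is approached as far as the arm can. A call with a number of a shift or a turn outside -1 to 1 is refused whole. A call with a gripper value outside its range is refused whole. The fingers move at their own pace and stop on an object; "grip_force" is the grip in N (left out, the last holds). Time passes only in rows, so rows that do not move let the fingers close. It gives the time, the measured TCP pose, the force, the opening and the grip force at its end, in the units of the state.
- readout.sense(): the state, without advancing time (a new reading comes with each control period).
- cams.snapshot(name): name is "side" or "top"; returns a dict with "pixels" (480x640x3 uint8, red, green, blue), "intrinsics" (3x3 intrinsics, pixels), "eye" and "rotation" of the camera in the world. Camera axes: x right, y down, z forward; pixel columns grow to the right and rows downward; lengths in m; the calibration is good to about 2 mm. A picture is of the moment at which its call begins. There is no depth.
- sign_off(): hands the job in; it is judged then, once.
The state is a dict: "t": time; "q": joint angles; "qd": joint speeds; "tau": joint torques, N m; "tcp_pos": TCP position; "tool_rot": TCP orientation; "force": force on the tool from outside, world axes, zero at the start; "ft_torque": the same for the moment, N m; "finger_gap": opening from 0.0 (shut) to 1.0 (fully open); "gripper_force": force on a finger pad.
Only numpy, scipy, OpenCV 4.12 (cv2) and the standard library are available. Lean on these libraries where they do the work, as an engineer would, in place of code of your own. Each camera call takes 0.05 s, during which the arm holds its last target. There are 200 camera calls.

## Working session

There is one attempt and no reset: what is moved stays moved. The work goes in short steps, Python scripts to look and compute and a tool call to move; the robot and the scene stay as the last step left them, time stands still between calls to the robot, and variables do not carry over. Pictures are saved under pics/ and viewed, at most 10 in all, crops included, and the job is handed in when it is done.

Besides the shell and the picture viewer there is one more tool, called after "Request:" in YAML: its name, and indented under it one key for each argument. send_rows: Moves the arm, as the interface text tells. Its arguments: {"type":"object","properties":{"commands":{"type":"string"},"grip_force":{"type":"number"}},"required":["commands"]}

```bash
mkdir -p pics
python3 - <<'E'
from station import readout, cams
import cv2, numpy as np
print(readout.sense())
for n in ("side","top"):
    s=cams.snapshot(n); cv2.imwrite(f"pics/{n}0.png",s["pixels"][...,::-1]); np.savez(f"{n}0.npz",**s)
    print(n,s["intrinsics"],s["eye"],s["rotation"])
E
```

```text
{'t': 0.0, 'q': array([ 1.13848080e+00,  5.28488026e-01,  1.43391163e+00,  6.02466660e-06,
        1.18141565e+00, -1.78501364e-01]), 'qd': array([-0.00105514, -0.00033593, -0.00113639, -0.00010511, -0.00055843,
        0.00103054]), 'tau': array([-1.73715271e-04, -4.42350626e+01, -1.78024489e+01, -3.23757204e-04,
        8.39934626e-03,  4.24811333e-06]), 'tcp_pos': array([0.15660497, 0.60432954, 0.23831722]), 'tool_rot': array([ 1.26567766e-01,  9.91957341e-01, -1.05906070e-03, -3.36813140e-04]), 'force': array([ 0.90950447,  0.31313611, -0.51695275]), 'ft_torque': array([ 0.00469732, -0.00177667,  0.02263638]), 'gripper_force': 0.0, 'finger_gap': 0.9959432916061879}
side [[443.09412276   0.         322.38581542]
 [  0.         443.09412276 233.3326341 ]
 [  0.           0.           1.        ]] [-0.15384294 -0.9768132   0.79967651] [ 0.83250038 -0.25971733  0.15104005 -0.46548569]
top [[501.80640511   0.         314.3079356 ]
 [  0.         501.80640511 241.5030459 ]
 [  0.           0.           1.        ]] [ 0.32469019 -0.03832678  1.50046212] [ 0.70944784 -0.70112307  0.04546595 -0.05516387]
```

View pics/top0.png

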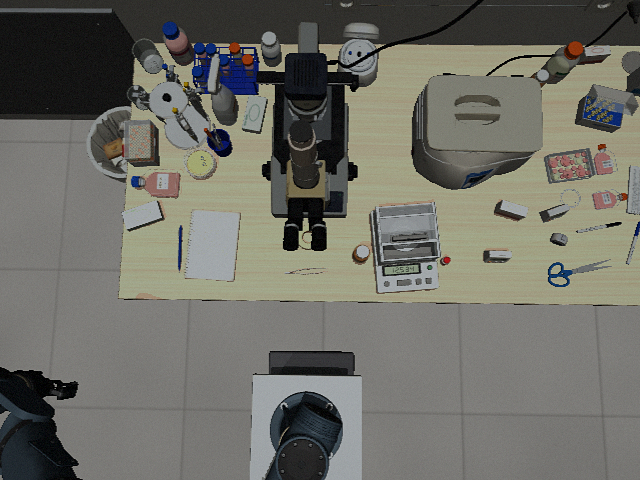

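View pics/side0.png

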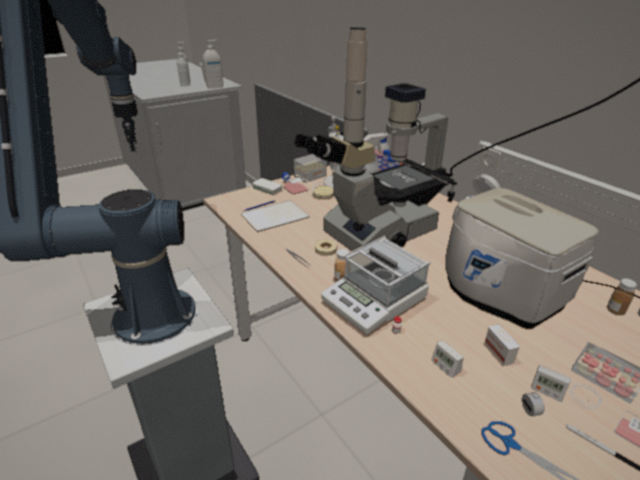

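```bash
cat > h.py <<'E'
import numpy as np, cv2
from scipy.spatial.transform import Rotation as R
def ray(s,uv,z):
    d=R.from_quat(s["rotation"]).as_matrix()@np.linalg.inv(s["intrinsics"])@np.array([uv[0],uv[1],1.]); e=s["eye"]
    return e+d*(z-e[2])/d[2]
def proj(s,p):
    c=R.from_quat(s["rotation"]).as_matrix().T@(np.array(p)-s["eye"]); c=s["intrinsics"]@c; return c[:2]/c[2]
E
python3 - <<'E'
from h import *
t=np.load("top0.npz");s=np.load("side0.npz")
a=cv2.resize(t["pixels"][195:300,345:465,::-1],None,fx=6,fy=5.7,interpolation=cv2.INTER_CUBIC)
cv2.imwrite("pics/tc.png",cv2.resize(t["pixels"][198:298,350:460,::-1],None,fx=6,fy=6,interpolation=cv2.INTER_CUBIC))
cv2.imwrite("pics/sc.png",cv2.resize(s["pixels"][233:333,315:435,::-1],None,fx=6,fy=6,interpolation=cv2.INTER_CUBIC))
print(ray(t,(405,265),0.0),ray(t,(305,430),0), proj(t,(0,0,0)))
E
```

```text
[ 0.47164308 -0.28874935  0.        ] [-0.00647891  0.00342401  0.        ] [306.22764936 427.66369447]
```

View pics/tc.png

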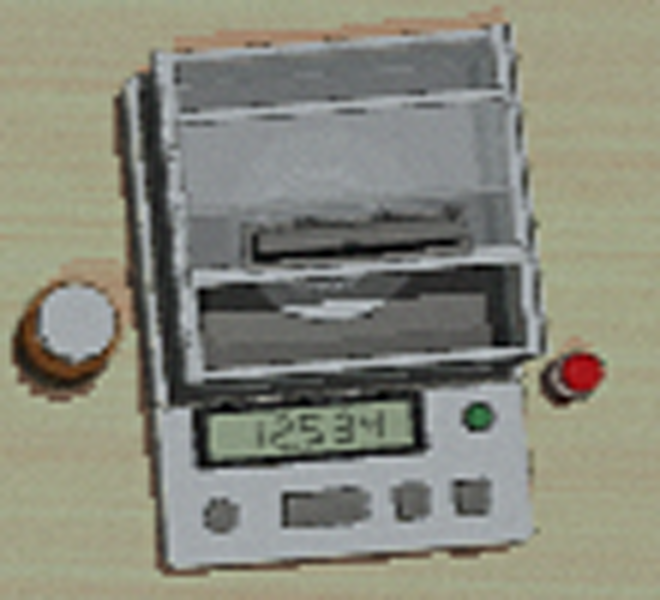

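View pics/sc.png

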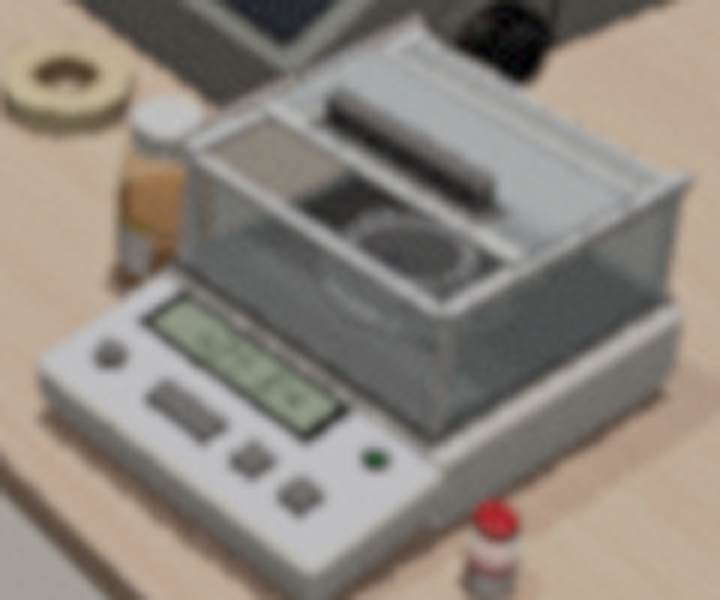

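Run:
```python
from h import *
t=np.load("top0.npz");s=np.load("side0.npz")
T=lambda u,v:(350+(u+.5)/6-.5,198+(v+.5)/6-.5)
S=lambda u,v:(315+(u+.5)/6-.5,233+(v+.5)/6-.5)
for nm,f,c,pts in (("top",t,T,dict(rnd=(221,513),tare=(325,507),sq1=(411,500),sq2=(472,494))),("side",s,S,dict(rnd=(109,352),tare=(186,409),sq1=(251,457),sq2=(300,492)))):
    P={k:ray(f,c(*p),.045) for k,p in pts.items()}
    for k,p in P.items(): print(nm,k,p.round(4))
    d=P["sq2"]-P["rnd"]; print("len",np.linalg.norm(d),"yaw",np.degrees(np.arctan2(d[0],-d[1])))
for k,p in dict(rearL=(255,228),rearR=(462,208)).items(): print("topbar",k,ray(t,T(*p),.1445).round(4))
for k,p in dict(L=(333,100),R=(492,185)).items(): print("sidebar",k,ray(s,S(*p),.1445).round(4))
# frame front bottom corners
for k,p in dict(fl=(190,378),fr=(540,352),rl=(158,55),rr=(508,30)).items(): print("rail",k,ray(t,T(*p),.126).round(4))
for k,p in dict(fl=(188,148),fr=(445,310),rr=(688,180),rl=(415,22)).items(): print("srail",k,ray(s,S(*p),.126).round(4))
```

```text
top rnd [ 0.4142 -0.227   0.045 ]
top tare [ 0.4176 -0.277   0.045 ]
top sq1 [ 0.4215 -0.3184  0.045 ]
top sq2 [ 0.4247 -0.3477  0.045 ]
len 0.12121559004244449 yaw 5.00774952938865
side rnd [ 0.4122 -0.2288  0.045 ]
side tare [ 0.4168 -0.2796  0.045 ]
side sq1 [ 0.4205 -0.3202  0.045 ]
side sq2 [ 0.4237 -0.349   0.045 ]
len 0.12074479320386913 yaw 5.469270593105745
topbar rearL [ 0.5377 -0.2305  0.1445]
topbar rearR [ 0.5479 -0.3246  0.1445]
sidebar L [ 0.5256 -0.2398  0.1445]
sidebar R [ 0.5392 -0.3285  0.1445]
rail fl [ 0.4707 -0.2028  0.126 ]
rail fr [ 0.4845 -0.3628  0.126 ]
rail rl [ 0.6215 -0.1889  0.126 ]
rail rr [ 0.635  -0.3514  0.126 ]
srail fl [ 0.4657 -0.2125  0.126 ]
srail fr [ 0.4815 -0.3648  0.126 ]
srail rr [ 0.633 -0.356  0.126]
srail rl [ 0.6218 -0.1889  0.126 ]
```

Request:
send_rows:
  commands: "0 0 0 0 -1; 0 0 0 0 -1; 0 0 0 0 -1; 0 0 0 0 -1; 0 0 0 0 -0.95; 0 0 0 0 0"
  grip_force: 20

```text
t: 0.6
tcp_pos: [0.1567, 0.6046, 0.2387]
tool_rot: [-0.046, 0.999, -0.001, -0.0]
force: [0.8, -0.2, 1.0]
finger_gap: 0.147
gripper_force: 0.0
```

Request:
send_rows:
  commands: "0 -0.3 -0.96 0 0; 0 -0.3 -0.96 0 0; 0 -0.3 -0.96 0 0; 0 -0.3 -0.96 0 0; 0 -0.3 -0.96 0 0; 0 -0.3 -0.96 0 0; 0 -0.3 -0.96 0 0; 0 -0.3 -0.96 0 0; 0 -0.3 -0.96 0 0; 0 -0.3 -0.96 0 0; 0 -0.3 -0.96 0 0; 0 -0.3 -0.96 0 0; 0 -0.3 -0.96 0 0; 0 -0.3 -0.96 0 0; 0 -0.3 -0.96 0 0; 0 -0.3 -0.96 0 0; 0 -0.3 -0.96 0 0; 0 0 0 0 0"

```text
t: 2.1
tcp_pos: [0.2889, 0.2871, 0.2392]
tool_rot: [-0.044, 0.999, -0.001, -0.0]
force: [-0.3, 0.2, -0.3]
finger_gap: -0.002
gripper_force: 0.0
```

Request:
send_rows:
  commands: "0 -0.3 -0.94 0 0; 0 -0.3 -0.94 0 0; 0 -0.3 -0.94 0 0; 0 -0.3 -0.94 0 0; 0 -0.3 -0.94 0 0; 0 -0.3 -0.94 0 0; 0 -0.3 -0.94 0 0; 0 -0.3 -0.94 0 0; 0 -0.3 -0.94 0 0; 0 -0.3 -0.94 0 0; 0 -0.3 -0.94 0 0; 0 -0.3 -0.94 0 0; 0 -0.3 -0.94 0 0; 0 0 0 0 0"

```text
t: 3.27
tcp_pos: [0.3909, 0.0511, 0.2396]
tool_rot: [-0.044, 0.999, -0.001, 0.001]
force: [0.9, 0.5, -0.5]
finger_gap: -0.0
gripper_force: 0.0
```

Request:
send_rows:
  commands: "0 0.07 -0.96 0 0; 0 0.07 -0.96 0 0; 0 0.07 -0.96 0 0; 0 0.07 -0.96 0 0; 0 0.07 -0.96 0 0; 0 0.07 -0.96 0 0; 0 0.07 -0.96 0 0; 0 0.07 -0.96 0 0; 0 0.07 -0.96 0 0; 0 0.07 -0.96 0 0; 0 0.07 -0.96 0 0; 0 0.07 -0.96 0 0; 0 0.07 -0.96 0 0; 0 0.07 -0.96 0 0; 0 0 0 0 0"

```text
t: 4.52
tcp_pos: [0.395, -0.219, 0.2395]
tool_rot: [-0.044, 0.999, -0.001, 0.001]
force: [0.6, -0.3, 1.1]
finger_gap: 0.005
gripper_force: 0.0
```

Request:
send_rows:
  commands: "0 -0.94 -0.43 0 0; 0 -0.94 -0.43 0 0; 0 -0.94 -0.43 0 0; 0 -0.94 -0.43 0 0; 0 -0.94 -0.43 0 0; 0 -0.94 -0.43 0 0; 0 -0.94 -0.43 0 0; 0 -0.94 -0.43 0 0; 0 -0.94 -0.43 0 0; 0 0 0 0.9 0; 0 0 0 0.9 0; 0 0 0 0.9 0; 0 0 0 0 0"

```text
t: 5.6
tcp_pos: [0.5671, -0.2743, 0.1811]
tool_rot: [-0.046, 0.999, 0.003, -0.004]
force: [-0.8, 1.2, -0.5]
finger_gap: 0.003
gripper_force: 0.0
```

Run:
```python
from h import *
from station import readout,cams
print(readout.sense()["tcp_pos"])
s=cams.snapshot("side"); np.savez("side1.npz",**s)
cv2.imwrite("pics/s1.png",cv2.resize(s["pixels"][203:303,325:445,::-1],None,fx=6,fy=6,interpolation=cv2.INTER_CUBIC))
```

```text
[ 0.56714807 -0.27426561  0.18114624]
```

View pics/s1.png

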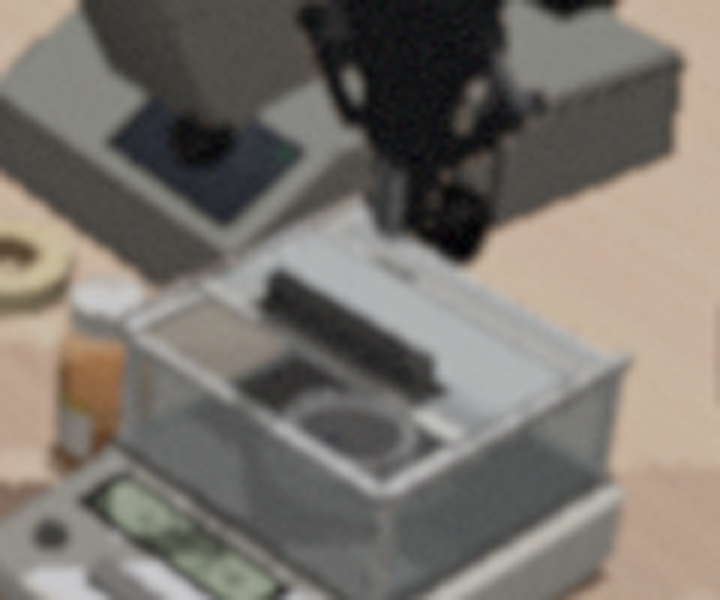

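Run:
```python
from h import *
s=np.load("side1.npz")
c=lambda p:((proj(s,p)-[325,203]+.5)*6-.5).round(0)
print("tip now",c((.567,-.274,.173)),"tip at bar height",c((.567,-.274,.1445)),"glass",c((.567,-.274,.1255)))
S=lambda u,v:(325+(u+.5)/6-.5,203+(v+.5)/6-.5)
for p in ((280,270),(440,362)): print(ray(s,S(*p),.1445))
```

```text
tip now [400. 232.] tip at bar height [394. 286.] glass [390. 321.]
[ 0.53347657 -0.23534441  0.1445    ]
[ 0.54353397 -0.32877819  0.1445    ]
```

Request:
send_rows:
  commands: "0 0 0 0.5 0; 0 0 0 0.5 0; 0 0 0 0.4 0; 0 0 0 0.3 0; 0 0 0 0.2 0; 0 0 0 0 0; 0 0 0 0 0"

```text
t: 6.23
tcp_pos: [0.5691, -0.2781, 0.1472]
tool_rot: [-0.046, 0.999, 0.0, -0.0]
force: [0.2, 0.8, 0.6]
finger_gap: -0.001
gripper_force: 0.0
```

Request:
send_rows:
  commands: "0 0 0 0.2 0; 0 0.2 0 0 0; 0 0.2 0 0 0; 0 0.2 0 0 0; 0 0.2 0 0 0; 0 0.2 0 0 0; 0 0.2 0 0 0; 0 0 0 0 0"

```text
t: 6.9
tcp_pos: [0.5444, -0.2803, 0.1435]
tool_rot: [-0.046, 0.999, 0.0, -0.0]
force: [-0.6, -0.5, 0.2]
finger_gap: -0.001
gripper_force: 0.0
```

Run:
```python
from h import *
from station import readout,cams
s=cams.snapshot("side"); np.savez("side2.npz",**s)
cv2.imwrite("pics/s2.png",cv2.resize(s["pixels"][203:303,325:445,::-1],None,fx=6,fy=6,interpolation=cv2.INTER_CUBIC))
```

```text
(no output)
```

View pics/s2.png

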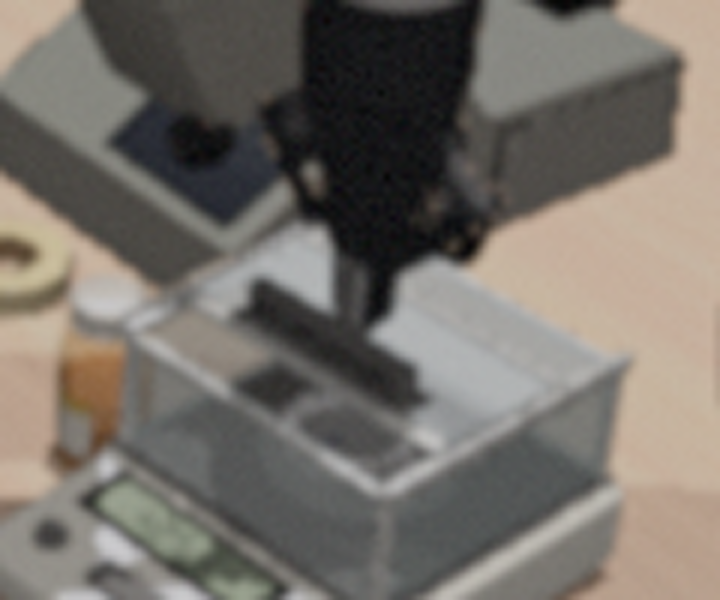

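Request:
send_rows:
  commands: "0 0.2 0 0 0; 0 0.2 0 0 0; 0 0.2 0 0 0; 0 0.2 0 0 0; 0 0.2 0 0 0; 0 0.2 0 0 0; 0 0 0 0 0"

```text
t: 7.53
tcp_pos: [0.5202, -0.2824, 0.1433]
tool_rot: [-0.046, 0.999, 0.0, -0.001]
force: [0.3, -0.2, 0.3]
finger_gap: 0.003
gripper_force: 0.0
```

Request:
send_rows:
  commands: "0 0.1 0 0 0; 0 0.1 0 0 0; 0 0.1 0 0 0; 0 0 0 0 0"

```text
t: 7.87
tcp_pos: [0.5149, -0.2828, 0.1432]
tool_rot: [-0.046, 0.999, 0.0, -0.0]
force: [0.9, -0.6, 0.3]
finger_gap: -0.004
gripper_force: 0.1
```

Request:
send_rows:
  commands: "0 0.1 0 0 0; 0 0.1 0 0 0; 0 0 0 0 0"

```text
t: 8.12
tcp_pos: [0.512, -0.2831, 0.1433]
tool_rot: [-0.046, 0.999, 0.0, 0.001]
force: [3.7, 1.4, -2.4]
finger_gap: -0.0
gripper_force: 2.0
```

Request:
send_rows:
  commands: "0 0.05 0 0 0; 0 0.05 0 0 0; 0 0 0 0 0"

```text
t: 8.37
tcp_pos: [0.5119, -0.2832, 0.1434]
tool_rot: [-0.045, 0.999, -0.0, 0.003]
force: [8.9, 3.0, -3.7]
finger_gap: -0.001
gripper_force: 4.3
```

Run:
```python
from h import *
from station import readout,cams
r=readout.sense(); print(r["tcp_pos"],r["force"])
s=cams.snapshot("side"); np.savez("side3.npz",**s); t=cams.snapshot("top")
a=cv2.resize(s["pixels"][203:303,325:445,::-1],(600,500),interpolation=cv2.INTER_CUBIC)
cv2.imwrite("pics/s3.png",a)
```

```text
[ 0.51191715 -0.28323003  0.14338968] [ 8.88638709  3.01946762 -3.71223447]
```

View pics/s3.png

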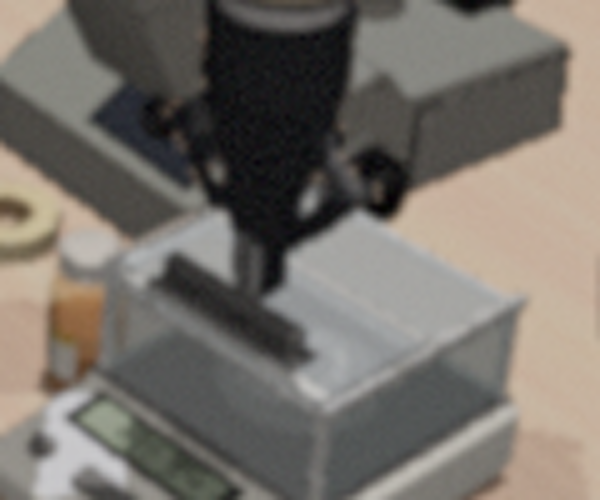

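Request:
send_rows:
  commands: "0 -0.3 0 0 0; 0 -0.3 0 0 0; 0 0 0 -0.7 0; 0 0 0 -0.7 0; 0 0 0 -0.7 0; 0 0 0 0 0; 0 0.9 0.12 0 0; 0 0.9 0.12 0 0; 0 0.9 0.12 0 0; 0 0.9 0.12 0 0; 0 0.9 0.12 0 0; 0 0.9 0.12 0 0; 0 0 0 0 0; 0 0 0 0 0"

```text
t: 9.63
tcp_pos: [0.4117, -0.2778, 0.1849]
tool_rot: [-0.045, 0.999, 0.0, -0.001]
force: [0.0, -0.5, -0.3]
finger_gap: 0.003
gripper_force: 0.0
```

Request:
send_rows:
  commands: "0 -0.1 0 0.8 0; 0 0 0 0.8 0; 0 0 0 0.8 0; 0 0 0 0.8 0; 0 0 0 0.8 0; 0 0 0 0.8 0; 0 0 0 0.5 0; 0 0 0 0 0; 0 0 0 0 0"

```text
t: 10.38
tcp_pos: [0.4149, -0.2778, 0.0788]
tool_rot: [-0.046, 0.999, 0.0, -0.0]
force: [0.7, 0.3, -0.3]
finger_gap: 0.0
gripper_force: 0.0
```

Run:
```python
from h import *
from station import readout,cams
r=readout.sense(); print(r["tcp_pos"],r["force"])
s=cams.snapshot("side")
cv2.imwrite("pics/s4.png",cv2.resize(s["pixels"][223:333,310:430,::-1],(654,600),interpolation=cv2.INTER_CUBIC))
```

```text
[ 0.41493529 -0.27776454  0.0788095 ] [ 0.70009726  0.32963048 -0.25162353]
```

View pics/s4.png

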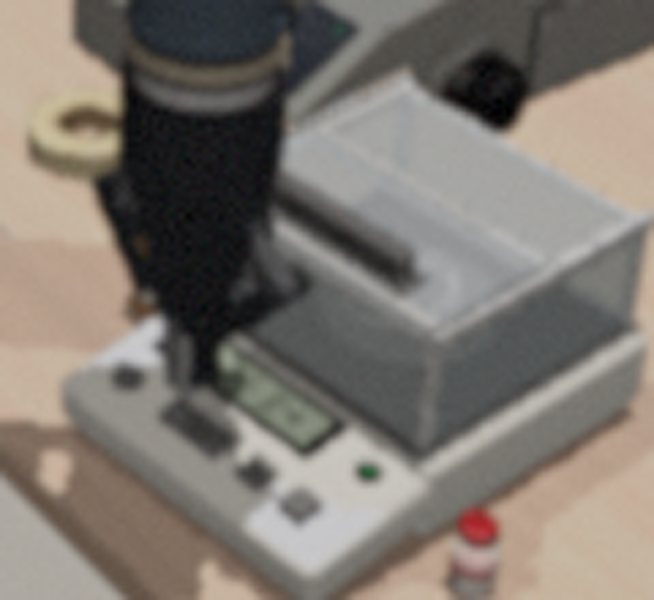

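Request:
send_rows:
  commands: "0 0 0 0.4 0; 0 0 0 0.4 0; 0 0 0 0.3 0; 0 0 0 0.1 0; 0 0 0 0 0"

```text
t: 10.85
tcp_pos: [0.4141, -0.2774, 0.0546]
tool_rot: [-0.046, 0.999, 0.001, -0.0]
force: [0.6, -0.6, -0.4]
finger_gap: -0.002
gripper_force: 0.0
```

Request:
send_rows:
  commands: "0 0 0 0.05 0; 0 0 0 0.05 0; 0 0 0 0 0; 0 0 0 0 0"

```text
t: 11.18
tcp_pos: [0.4146, -0.2779, 0.0535]
tool_rot: [-0.046, 0.999, -0.0, 0.0]
force: [0.2, 0.3, 0.9]
finger_gap: 0.002
gripper_force: 0.4
```

Request:
send_rows:
  commands: "0 0 0 0.05 0; 0 0 0 0.05 0; 0 0 0 0 0; 0 0 0 0 0"

```text
t: 11.52
tcp_pos: [0.4148, -0.2779, 0.0515]
tool_rot: [-0.046, 0.999, -0.0, 0.0]
force: [0.9, 0.1, 1.8]
finger_gap: 0.004
gripper_force: 1.1
```

Request:
send_rows:
  commands: "0 0 0 0.05 0; 0 0 0 0.03 0; 0 0 0 0 0; 0 0 0 0 0; 0 0 0 0 0"

```text
t: 11.93
tcp_pos: [0.4147, -0.2779, 0.0498]
tool_rot: [-0.046, 0.999, -0.0, 0.0]
force: [2.1, 0.2, 4.1]
finger_gap: 0.001
gripper_force: 1.6
```

```bash
python3 -c "
from station import readout,cams
import numpy as np
print(np.mean([(cams.snapshot('side'),readout.sense()['force'])[1] for _ in range(3)],0),readout.sense()['tcp_pos'])"
```

```text
[1.93609748 0.29373854 3.30698348] [ 0.41467937 -0.27796429  0.04981022]
```

Request:
send_rows:
  commands: "0 0 0 0.04 0; 0 0 0 0 0; 0 0 0 0 0"

```text
t: 12.33
tcp_pos: [0.4147, -0.278, 0.0493]
tool_rot: [-0.046, 0.999, -0.0, 0.0]
force: [2.7, 1.1, 7.3]
finger_gap: -0.003
gripper_force: 3.3
```

Request:
send_rows:
  commands: "0 0 0 -0.2 0; 0 0 0 -0.4 0; 0 0 0 -0.7 0; 0 0 0 -0.9 0; 0 0 0 -0.9 0; 0 0 0 -0.9 0; 0 0 0 -0.9 0; 0 0 0 -0.9 0; 0 0 0 -0.9 0; 0 0 0 0 0; 0 0.9 0 0 0; 0 0 0 0 0; 0 0 0 0 0; 0 0 0 0 0"

```text
t: 13.5
tcp_pos: [0.3963, -0.2791, 0.1824]
tool_rot: [-0.046, 0.999, 0.001, -0.0]
force: [0.4, 0.1, 0.8]
finger_gap: -0.003
gripper_force: 0.0
```

Run:
```python
from h import *
from station import readout,cams
s=cams.snapshot("side")
cv2.imwrite("pics/s5.png",cv2.resize(s["pixels"][223:333,310:430,::-1],(654,600),interpolation=cv2.INTER_CUBIC))
```

```text
(no output)
```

View pics/s5.png

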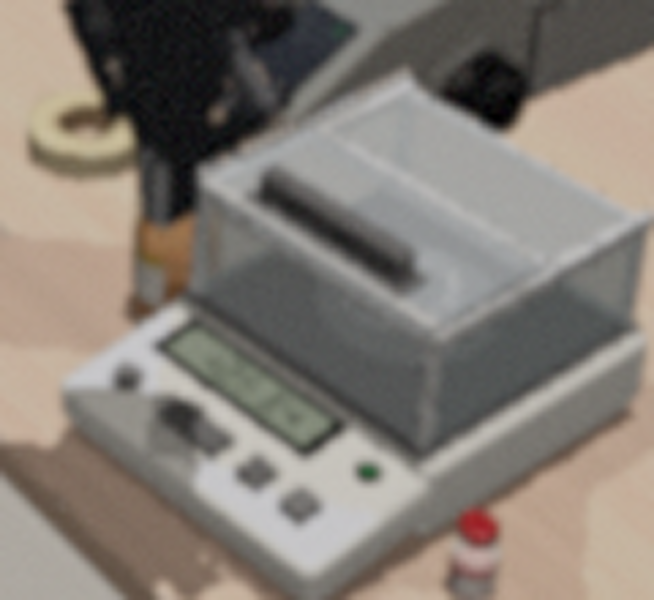

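```bash
python3 -c "
from station import sign_off
print(sign_off())"
```

```text
the job is handed in; nothing more can be done
None
```

I pushed the draft shield against its stop, pressed the tare key fully down (about 7 N on the tool), withdrew clear, and handed the job in at about 13.5 s; no verdict came back.

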